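# Hang a filter bowl upside down on a tilting drying peg and lock it

## Robot

A 7-joint arm with a two-finger parallel gripper is mounted at the origin on a cart in front of the work surface, level with it; the furniture and walls round the work are solid. World frame = base frame: x ahead of the robot, y to its left, z up, the work surface at z = 0. Lengths are in m, angles in rad, forces in N, time in s.
With the tool pointing down it reaches from about 0.4 to 0.85 m from the base axis. Payload 10.4 kg.
Tool frame: the origin (TCP) lies on the centre line of the jaws, within the pads' length; the fingertips stand 22 mm ahead of it and the grasp point (between the pads) lies 3 mm ahead of it; z points along the fingers, y is the line along which they close (so a half turn about z gives the same grasp; the last joint's range is limited). The gripper opens to 87 mm and grips with 3 to 60 N. Pads are 19 mm wide; open, the fingers measure 117 mm over their backs; the gripper's body (75 mm by 190 mm) begins 51 mm behind the grasp point.
Start: joints at [1.234, 0.332, -0.065, 1.46, 0.022, 1.35, -0.088], TCP at [0.193, -0.594, 0.245] pointing down, gripper open.
Joint ranges: [-2.6, 2.6], [-0.5, 2.12], [-1.47, 1.34], [0.16, 2.42], [-1.27, 4.41], [0.06, 2.06], [-2.6, 2.6]. Speed limits (rad/s): [2.22, 2.22, 2.79, 2.79, 3.14, 3.14, 3.14].

## Interface

Orientations are given as a unit quaternion [x, y, z, w].
In Python, from bench import r, viewer, close_job gives the robot as it stands (r), with the cameras (viewer) and the job as plain functions.
- The arm moves only by the tool jog_arm, called after "Request:" by a JSON object that holds its "method" and its "body". Schema: {"type":"object","properties":{"moves":{"type":"array","items":{"type":"array","items":{"type":"array","items":{"type":"number"},"minItems":5,"maxItems":5},"minItems":1,"maxItems":12},"minItems":1,"maxItems":1},"force":{"type":"number"},"only":{"type":"string"},"quiet":{"type":"boolean"},"lines":{"type":"string"}},"required":["moves"],"additionalProperties":false}. moves is a list that holds a single list of rows (three levels of brackets), with 1 to 12 rows, each of 5 numbers: dx, dy, dz in normalised numbers (1 is 1000 mm), then a turn about the tool's z in shares of 4 rad (1.0 is 4 rad), then the finger opening in m; each row is the pose to reach, as a shift and turn from the pose commanded when the call began, along the tool's axes at that moment; what a row does not reach only later rows make up. A row lasts 1/10 s, in which the tool goes at most 0.05 m and 0.15 rad, less where a joint would pass 70% of its speed; a pose out of reach is approached as far as the arm can. The fingers move at their own pace and stop on an object; force is the grip in N (left out, the last holds). Time passes only in rows, so rows that do not move let the fingers close. The tool returns the time, the measured TCP pose, the force, the opening and the grip force at its end. only (a regular expression) keeps the lines of the reply that match it, lines (a string "A,B") keeps lines A to B, and quiet returns only ok. A shift or turn number past 1, either way, is cut back to 1. Input that does not fit is refused with a message, and nothing moves.
- r.read_state(): the state, without advancing time (a new reading comes with each control period).
- viewer.camera(name): name is "scene" or "top"; returns a dict with "img" (384x512x3 uint8, red, green, blue), "fx", "fy", "cx", "cy" (pixels), "pose" (4x4, takes a point from camera to world coordinates). Camera axes: x right, y down, z forward; pixel columns grow to the right and rows downward; lengths in m; the calibration is good to about 2 mm. A picture is of the moment at which its call begins. There is no depth.
- close_job(): hands the job in; it is judged then, once.
The state is a dict: "time": time; "joint_positions": joint angles; "joint_vel": joint speeds; "joint_torque": joint torques, N m; "ee_pos": TCP position; "eef_rot": TCP orientation; "ft_force": force on the tool from outside, world axes, zero at the start; "torque": the same for the moment, N m; "width": finger opening in m; "grip_force": force on a finger pad.
Only numpy, scipy, OpenCV 4.12 (cv2) and the standard library are available. Lean on these libraries where they do the work, as an engineer would, in place of code of your own. Each camera call takes 0.05 s, during which the arm holds its last target. There are 200 camera calls.

## Task

Hang the washed filter bowl up to dry. Slide it mouth first onto the white peg while the peg still lies level, up to its collar; then swing the red crank bar over until the peg stands fully upright with the bowl upside down on it, and push the blue-posted brass cam lever through its full quarter turn so that it clamps the crank down. Leave the grease tub, the masking tape and the tape measure where they are.

Things in the scene. Friction and masses are not known exactly. Their poses are not given: they have to be found in the camera images.
- bowl: Pale aluminium filter bowl: round cup 120 mm long, outside 60 mm, 64 mm lip (8 mm long) at the mouth, blue hexagon 64 mm across flats (8 mm long) at the closed end, with a 4 mm plug behind it. Bore 54 mm wide, 112 mm deep. About 0.22 kg. Starts lying on the bench on a hexagon flat. Origin on its axis at mid length, 32 mm above the bench as it lies; +x points along the axis out of the mouth.
- bowl_mouth (a point): Centre of the bowl's mouth, in the plane of the lip, 60 mm from the bowl's origin along its +x.
- stand: Fixed grey drying stand, origin on the bench under the hinge. In its own frame: base plate 12 mm thick, x -80 to 50, y -195 to 70 mm; two cheeks (x -39 to 39, 92 mm high) carry the hinge, along x, 70 mm above the bench; crank rest at x -56, y -105, 61 mm high; cam post at x -56, y -168 mm.
- hinge (a point): Centre of the hinge axis, 70 mm above the bench over the stand's origin. Its x axis is the hinge axis, along the stand's own x.
- peg_arm (a joint): Hinge of peg and crank (one piece), about the stand's +x. 0 = peg lying level along the stand's +y, crank straight up; 1.571 (stop) = peg upright, crank level along the stand's -y. The peg lies at 0 by its weight; once upright, friction (0.12 N m) keeps it there. Swinging it up with the bowl takes up to about 8 N at the crank bar.
- seat (a point): Where the bowl's mouth belongs: centre of the collar's face at the foot of the peg, 55 mm from the hinge axis. The white collar is 72 mm in diameter and 6 mm thick. Turns with the peg; its y axis points along the peg toward the tip.
- peg_tip (a point): Tip of the white peg, 95 mm beyond the collar's face (150 mm from the hinge axis). The peg is 44 mm in diameter, tapering over its last 20 mm to about 26 mm. Turns with the peg.
- crank_grip (a point): Point to pinch or push on the red crank bar: round, 14 mm in diameter, parallel to the hinge, from the steel crank plate (stand x -62) to a 20 mm ball (stand x -131 mm). This point: stand x -100 mm, 100 mm from the hinge axis; 170 mm above the bench at the start, 70 mm when the peg is upright. The bar can turn in the grip as it swings.
- cam (a joint): Brass cam lever on a vertical axis, turns anticlockwise seen from above. 0 = open (starts 0 to 0.25), lever along the stand's -y; 1.571 (stop) = locked, lever along the stand's +x, its ramped nose over the end of the crank plate, drawing it down the last 3 degrees or so and holding it. Friction 0.06 N m. Turned too early, the nose bars the crank's way.
- cam_pivot (a point): On the cam's vertical axis, 76 mm above the bench, stand x -56, y -168 mm.
- cam_post (a point): Centre of the top of the blue upright thumb post at the end of the cam lever: 16 mm in diameter, 28 mm of it above the lever, top 112 mm above the bench, 70 mm from the cam's axis. Turns with the cam.
- grease_tub: Bystander: white-lidded tub 86 mm in diameter, 62 mm high, upright; origin under its centre.
- tape_masking: Bystander: tan roll of masking tape 104 mm in diameter, 24 mm high, lying flat; origin under its centre.
- tape_measure: Bystander: yellow tape measure 37 x 84 x 66 mm, standing; origin under its centre.

How it is judged:
By the outcome, as a careful person would: the job done as asked, in the order asked, and still so for the second after the job is handed in, with the robot touching nothing.
It also fails if it takes over 72 s, if anything falls off the work surface, if the arm or the gripper's body presses on something with over 40 N, if the wrist force passes 120 N, or if a joint passes its speed limit or range.

## Working session

There is one attempt and no reset: what is moved stays moved. The work goes in short steps, Python scripts to look and compute and a tool call to move; the robot and the scene stay as the last step left them, time stands still between calls to the robot, and variables do not carry over. Pictures are saved under pics/ and viewed, at most 10 in all, crops included, and the job is handed in when it is done.

```bash
ls; mkdir -p pics; python3 - <<'E'
from bench import r, viewer, close_job
import cv2,numpy as np
for n in("scene","top"):
    c=viewer.camera(n); cv2.imwrite(f"pics/{n}0.png",c["img"][:,:,::-1]); print(n,c["fx"],c["fy"],c["cx"],c["cy"]);print(np.round(c["pose"],4).tolist())
s=r.read_state(); print(s)
E
```

```text
bench.py
pics
scene 426.21784487418046 426.21784487418046 250.82664633329517 195.31630087263275
[[-0.8348, -0.2401, 0.4954, -0.0388], [-0.55, 0.4022, -0.7319, 0.9245], [-0.0235, -0.8835, -0.4679, 0.682], [0.0, 0.0, 0.0, 1.0]]
top 348.0835972041421 348.0835972041421 254.8477342961401 185.68323641015763
[[0.008, -0.9828, 0.1845, 0.344], [-0.9998, -0.0115, -0.0179, 0.0232], [0.0197, -0.1843, -0.9827, 1.1343], [0.0, 0.0, 0.0, 1.0]]
{'time': 0.1, 'joint_positions': array([ 1.23444485,  0.33281094, -0.06470011,  1.46086536,  0.02159546,
        1.34985321, -0.0885087 ]), 'joint_vel': array([ 0.00132489, -0.00084888,  0.00056767, -0.00140732, -0.00144996,
       -0.00014519, -0.00165735]), 'joint_torque': array([ 1.93050051e-03, -6.24545002e+01,  2.48589524e-02, -3.90720248e+01,
       -6.15362730e-02,  3.66723526e-02,  8.53989263e-05]), 'ee_pos': array([ 0.1927985 , -0.59419614,  0.24382821]), 'eef_rot': array([ 9.87719262e-01,  1.56237879e-01, -1.21602642e-04, -6.08815862e-04]), 'ft_force': array([-0.3012198 ,  0.19282737,  0.76785806]), 'torque': array([-0.00561029,  0.00074997,  0.02211998]), 'grip_force': 0.0, 'width': 0.08700290609312661}
```

View pics/scene0.png

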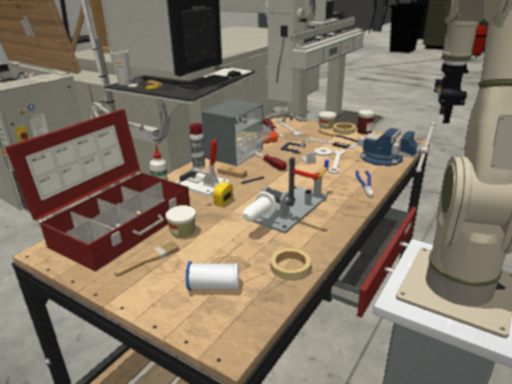

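View pics/top0.png

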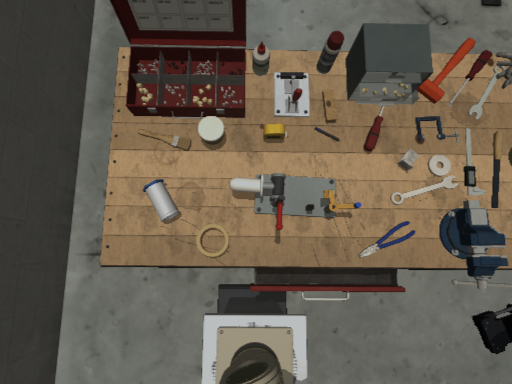

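The scene view shows the bowl lying at about (213,277), with the stand and its level peg at about (285,205). In the top view the bowl runs from its hexagon at (153,185) to its mouth at (172,215). The peg tip is at (232,185), the red bar at (279,215) and the blue cam post at (357,205). I'll zoom in on both.

```bash
python3 - <<'E'
import cv2,numpy as np
t=cv2.imread("pics/top0.png")
a=cv2.resize(t[165:240,225:365],None,fx=5.5,fy=5.5,interpolation=cv2.INTER_CUBIC)
cv2.imwrite("pics/c1.png",a)
s=cv2.imread("pics/scene0.png")
b=cv2.resize(t[170:230,135:190],None,fx=7,fy=7,interpolation=cv2.INTER_CUBIC)
c=cv2.resize(s[150:235,235:330],(400,358),interpolation=cv2.INTER_CUBIC)
o=np.zeros((420,800,3),np.uint8);o[:420,:385]=b;o[:358,400:]=c
cv2.imwrite("pics/c2.png",o)
E
```

```text
(no output)
```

View pics/c1.png

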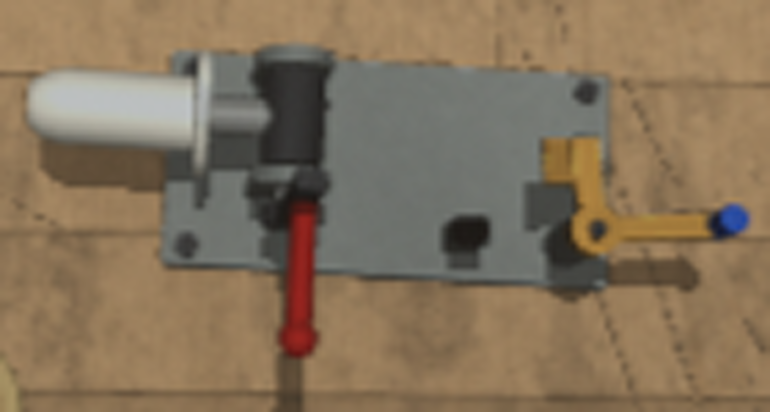

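View pics/c2.png

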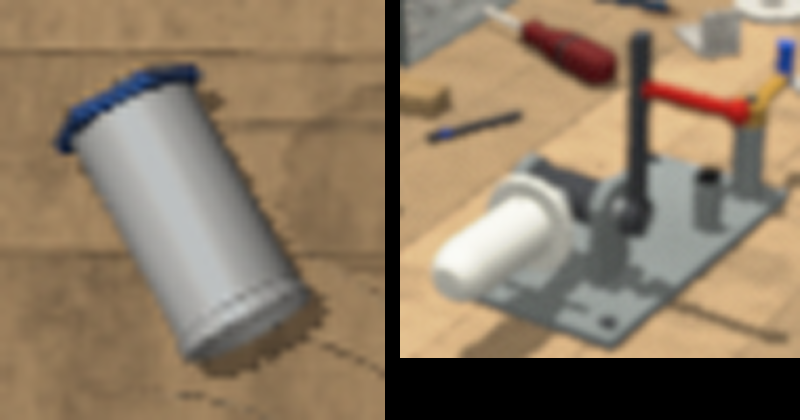

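The plate, ball and cam are all clear in the crops. In c1 the plate corners are at about (172,52), (163,265), (608,75) and (605,288), the ball at (298,340), the cam pivot at (597,230) and the post at (733,218). In c2 the bowl's mouth faces down and right, toward the robot. Next I'll fit the poses.

```bash
cat > h.py <<'E'
import numpy as np,cv2
from scipy.optimize import least_squares,minimize
from scipy.spatial.transform import Rotation as Ro
def proj(c,P):
    T=np.linalg.inv(c["pose"]);q=np.asarray(P)@T[:3,:3].T+T[:3,3]
    return np.c_[c["fx"]*q[:,0]/q[:,2]+c["cx"],c["fy"]*q[:,1]/q[:,2]+c["cy"]]
def rz(P,p):
    c,s=np.cos(p[2]),np.sin(p[2]);P=np.asarray(P,float)
    return np.c_[p[0]+c*P[:,0]-s*P[:,1],p[1]+s*P[:,0]+c*P[:,1],P[:,2]]
def bowlpts(z=.032):
    a=np.linspace(0,2*np.pi,40,endpoint=False);o=[]
    for x,R in((.06,.032),(.052,.032),(-.048,.03)): o.append(np.c_[0*a+x,R*np.cos(a),z+R*np.sin(a)])
    h=np.arange(6)*np.pi/3   # flat down -> vertices at 0,60..
    for x in(-.056,-.048): o.append(np.c_[0*h+x,.03695*np.cos(h),z+.03695*np.sin(h)])
    return np.vstack(o)
E
python3 - <<'E'
from h import *; from bench import r, viewer, close_job
T=viewer.camera("top");S=viewer.camera("scene")
up=lambda q,s,ox,oy:(np.array(q,float)+.5)/s-.5+[ox,oy]
px=up([(172,52),(163,265),(608,75),(605,288),(298,340),(597,230)],5.5,225,165)
P=np.array([(50,70,12),(-80,70,12),(50,-195,12),(-80,-195,12),(-131,0,170),(-56,-168,80)])/1000
ps=up([(340,110)],4.21,235,150)
f=lambda p:np.r_[(proj(T,rz(P,p))-px).ravel(),(proj(S,rz(P[4:5],p))-ps).ravel()]
s=least_squares(f,[.45,0,0],loss="soft_l1");print("stand",s.x.round(4),s.fun.round(2))
p=s.x
post=up([(733,218)],5.5,225,165)
g=least_squares(lambda a:(proj(T,rz([[-.056+.07*np.sin(a[0]),-.168-.07*np.cos(a[0]),.112]],p))-post).ravel(),[.1]);print("cam",g.x,g.fun)
# bowl
ms=[]
for c,(x0,y0,x1,y1) in((T,(135,170,190,230)),(S,(175,250,250,300))):
    im=c["img"][y0:y1,x0:x1].astype(int);m=((im[:,:,2]-im[:,:,0]>-22)&(im.max(2)>85))|(im[:,:,2]-im[:,:,0]>25)
    m=m.astype(np.uint8);n,l,st,_=cv2.connectedComponentsWithStats(m);m=(l==1+st[1:,4].argmax()).astype(np.uint8)
    M=np.zeros((384*4,512*4),np.uint8);M[y0*4:y1*4,x0*4:x1*4]=cv2.resize(m*255,None,fx=4,fy=4,interpolation=cv2.INTER_LINEAR)>127;ms.append((c,M))
def cost(q,which=(0,1)):
    v=0
    for i in which:
        c,M=ms[i]
        h=cv2.convexHull(((proj(c,rz(bowlpts(),q))+.5)*4-.5).astype(np.float32))
        Z=np.zeros_like(M);cv2.fillConvexPoly(Z,np.round(h*16).astype(np.int32),1,shift=4)
        v+=1-(Z&M).sum()/(Z|M).sum()
    return v
for w in((0,),(1,),(0,1)):
    b=min((minimize(cost,[x,.29,-2.6],args=(w,),method="Nelder-Mead",options=dict(initial_simplex=np.array([[x,.29,-2.6],[x+.02,.29,-2.6],[x,.31,-2.6],[x,.29,-2.3]]))) for x in(.33,.36,.39)),key=lambda b:b.fun)
    print("bowl",w,b.x.round(4),b.fun)
out=T["img"][:,:,::-1].copy();out[ms[0][1][::4,::4]>0]=(0,255,0)
h=cv2.convexHull(proj(T,rz(bowlpts(),b.x)).astype(np.float32)).round().astype(int);cv2.polylines(out,[h],True,(0,0,255))
st=r.read_state();R=Ro.from_quat(st["eef_rot"]).as_matrix();print(R.round(3).tolist())
E
```

```text
stand [ 0.5421 -0.0677 -0.04  ] [-0.15 -0.3  -0.42  0.18  0.51 -0.39  0.86  0.08  0.4   0.06 -0.94  0.23
 -0.09  0.6 ]
cam [0.09714367] [ 0.22646595 -0.02364325]
bowl (0,) [ 0.5029  0.3019 -2.6396] 0.19001946066166253
bowl (1,) [ 0.5046  0.3014 -2.639 ] 0.1360771227289581
bowl (0, 1) [ 0.5044  0.3017 -2.6457] 0.328028712387882
[[0.951, 0.309, -0.0], [0.309, -0.951, 0.001], [-0.0, -0.001, -1.0]]
```

Careful with the scale: turns go in shares of 4 rad. That gives: -0.187 rad / 4 = -0.0468.

Request:
{"method": "jog_arm", "body": {"moves": [[[0.17,-0.1,-0.03,0,0.087],[0.335,-0.2,-0.04,0,0.087],[0.335,-0.2,-0.04,0,0.087],[0.335,-0.2,-0.04,0,0.087],[0.335,-0.2,-0.04,0,0.087],[0.335,-0.2,-0.04,0,0.087],[0.335,-0.2,-0.04,0,0.087],[0.335,-0.2,-0.04,0,0.087],[0.573,-0.756,-0.04,-0.0468,0.087],[0.573,-0.756,-0.04,-0.0468,0.087],[0.573,-0.756,-0.04,-0.0468,0.087],[0.573,-0.756,-0.04,-0.0468,0.087]]], "force": 40}}

```text
time: 1.4
ee_pos: [0.4677, -0.0997, 0.2845]
eef_rot: [0.969, 0.248, 0.0, 0.0]
ft_force: [2.1, -0.4, -0.0]
width: 0.0874
grip_force: 0.0
```

```bash
cat > d.py <<'E'
# usage: d.py x y z yawTarget : prints deltas in tool axes from measured pose
import sys; from h import *; from bench import r, viewer, close_job
x,y,z,w=map(float,sys.argv[1:5]);s=r.read_state();R=Ro.from_quat(s["eef_rot"]).as_matrix()
d=R.T@(np.array([x,y,z])-s["ee_pos"]);a=np.arctan2(R[1,1],R[0,1])
print(np.round(d,4),"turn",round(-(w-a),4),"ee",s["ee_pos"].round(4),"yaw",round(a,3),"w",round(s["width"],4),"q",s["joint_positions"].round(2),"f",s["ft_force"].round(1))
E
python3 d.py 0.504 0.302 0.12 -1.071
```

```text
[ 0.2247 -0.335   0.1644] turn 0.001 ee [ 0.4677 -0.0997  0.2845] yaw -1.07 w 0.0874 q [ 0.63  0.01 -0.52  1.75  0.01  1.38 -0.96] f [ 2.1 -0.4 -0. ]
```

Request:
{"method": "jog_arm", "body": {"moves": [[[0.225,-0.335,0.04,0,0.087],[0.225,-0.335,0.04,0,0.087],[0.225,-0.335,0.04,0,0.087],[0.225,-0.335,0.04,0,0.087],[0.225,-0.335,0.04,0,0.087],[0.225,-0.335,0.04,0,0.087],[0.225,-0.335,0.134,0,0.087],[0.225,-0.335,0.134,0,0.087],[0.225,-0.335,0.134,0,0.087],[0.225,-0.335,0.134,0,0.087],[0.225,-0.335,0.134,0,0.087],[0.225,-0.335,0.134,0,0.087]]]}}

```text
time: 2.6
ee_pos: [0.5053, 0.2995, 0.1514]
eef_rot: [0.969, 0.247, 0.001, 0.0]
ft_force: [0.5, 0.3, -0.5]
width: 0.0869
grip_force: 0.0
```

```bash
python3 d.py 0.504 0.302 0.035 -1.071
```

```text
[-1.000e-04 -2.900e-03  1.164e-01] turn -0.0003 ee [0.5053 0.2995 0.1514] yaw -1.071 w 0.0869 q [ 0.02  0.43 -0.79  1.65  0.33  1.2  -1.92] f [ 0.5  0.3 -0.5]
```

Request:
{"method": "jog_arm", "body": {"moves": [[[0,-0.003,0.04,0,0.087],[0,-0.003,0.08,0,0.087],[0,-0.003,0.1,0,0.087],[0,-0.003,0.116,0,0.087],[0,-0.003,0.116,0,0.087],[0,-0.003,0.116,0,0.055],[0,-0.003,0.116,0,0.055],[0,-0.003,0.116,0,0.055],[0,-0.003,0.116,0,0.055],[0,-0.003,0.116,0,0.055],[0,-0.003,0.116,0,0.055],[0,-0.003,0.116,0,0.055]]], "force": 40}}

```text
time: 3.8
ee_pos: [0.5034, 0.3031, 0.0352]
eef_rot: [0.969, 0.248, 0.001, -0.0]
ft_force: [-0.9, -1.1, 5.8]
width: 0.0598
grip_force: 39.8
```

```bash
python3 d.py 0.504 0.302 0.035 -1.071
```

```text
[-0.      0.0013  0.0002] turn 0.0011 ee [0.5034 0.3031 0.0352] yaw -1.07 w 0.0598 q [-0.04  0.57 -0.73  1.74  0.44  1.   -2.  ] f [-0.9 -1.1  5.8]
```

```bash
python3 d.py 0.552 0.182 0.0734 -0.04
```

```text
[-0.0155  0.1296 -0.0382] turn -1.0299 ee [0.5034 0.3031 0.0352] yaw -1.07 w 0.0598 q [-0.04  0.57 -0.73  1.74  0.44  1.   -2.  ] f [-0.9 -1.1  5.8]
```

To row units: -1.03 rad / 4 = -0.2575.

Request:
{"method": "jog_arm", "body": {"moves": [[[0,0,-0.04,0,0.055],[0,0,-0.06,0,0.055],[-0.005,0.04,-0.06,-0.0375,0.055],[-0.01,0.08,-0.06,-0.075,0.055],[-0.0155,0.11,-0.06,-0.1125,0.055],[-0.0155,0.13,-0.06,-0.15,0.055],[-0.0155,0.13,-0.06,-0.1875,0.055],[-0.0155,0.13,-0.05,-0.225,0.055],[-0.0155,0.13,-0.038,-0.2575,0.055],[-0.0155,0.13,-0.038,-0.2575,0.055],[-0.0155,0.13,-0.038,-0.2575,0.055],[-0.0155,0.13,-0.038,-0.2575,0.055]]]}}

```text
time: 5.0
ee_pos: [0.552, 0.1815, 0.073]
eef_rot: [0.722, 0.692, 0.0, 0.0]
ft_force: [0.3, 0.2, -2.7]
width: 0.0599
grip_force: 39.8
```

```bash
python3 d.py 0.552 0.182 0.0734 -0.04
python3 - <<'E'
from bench import r, viewer, close_job; from h import *
T=viewer.camera("top")["img"][:,:,::-1];S=viewer.camera("scene")["img"][:,:,::-1]
a=cv2.resize(T[155:215,150:290],(790,339),interpolation=cv2.INTER_CUBIC)
b=cv2.resize(S[170:250,190:345],(500,258),interpolation=cv2.INTER_CUBIC)
o=np.zeros((600,790,3),np.uint8);o[:339]=a;o[340:598,:500]=b;cv2.imwrite("pics/p1.png",o)
E
```

```text
[ 0.0005 -0.0001 -0.0004] turn -0.003 ee [0.552  0.1815 0.073 ] yaw -0.043 w 0.0599 q [ 0.33  0.57 -0.92  1.73  0.5   1.1  -0.8 ] f [ 0.3  0.2 -2.7]
```

View pics/p1.png

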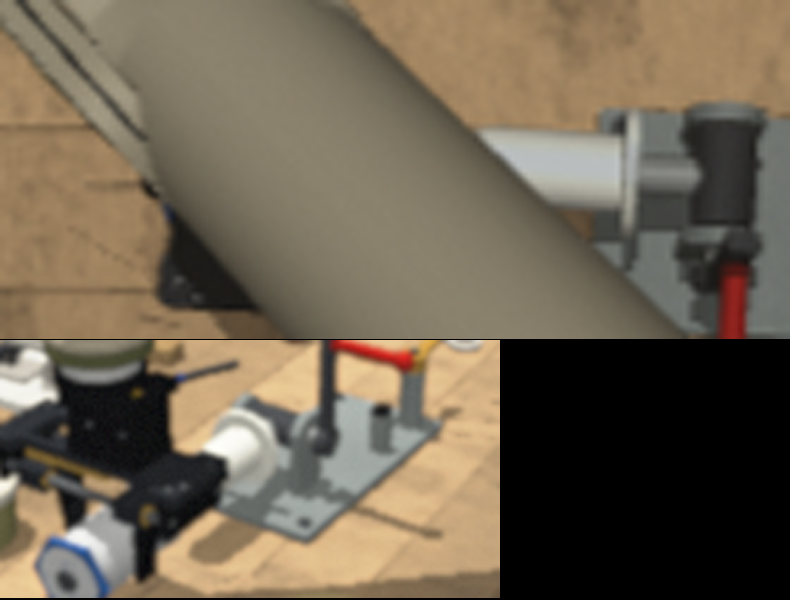

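The arm hides the bowl from above. The scene view shows it held level with its mouth toward the peg. I'll check the peg's axis against the first picture.

```bash
python3 - <<'E'
from h import *; from bench import r, viewer, close_job
a=np.linspace(0,2*np.pi,72,endpoint=False)
def ring(y,R): return np.c_[R*np.cos(a),0*a+y,.07+R*np.sin(a)]
p=[.5421,-.0677,-.04]
for n in("top","scene"):
    c=viewer.camera(n);im=cv2.imread(f"pics/{n}0.png");k=6
    x0,y0=((225,165) if n=="top" else (235,165));b=cv2.resize(im[y0:y0+45,x0:x0+65],None,fx=k,fy=k,interpolation=cv2.INTER_CUBIC)
    for P in(np.r_[ring(.055,.022),ring(.13,.022),ring(.15,.013)],np.r_[ring(.055,.036),ring(.049,.036)]):
        h=cv2.convexHull(((proj(c,rz(P,p))+.5-[x0,y0])*k-.5).astype(np.float32));cv2.polylines(b,[h.round().astype(int)],True,(0,0,255))
    o=b if n=="top" else np.hstack([o,b])
cv2.imwrite("pics/p2.png",o)
E
```

```text
(no output)
```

View pics/p2.png

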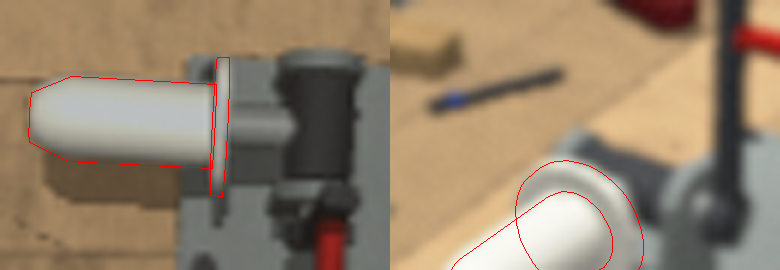

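The prediction fits the peg and collar to within a pixel, so I'll insert the bowl.

To row units: 0.003 rad / 4 = 0.0008.

Request:
{"method": "jog_arm", "body": {"moves": [[[-0.02,0,0,0.0008,0.055],[-0.035,0,0,0.0008,0.055],[-0.05,0,0,0.0008,0.055],[-0.06,0,0,0.0008,0.055],[-0.07,0,0,0.0008,0.055],[-0.08,0,0,0.0008,0.055],[-0.08,0,0,0.0008,0.055]]]}}

```text
time: 5.9
ee_pos: [0.5488, 0.0998, 0.0724]
eef_rot: [0.723, 0.691, -0.0, 0.0]
ft_force: [-0.1, -0.7, -2.0]
width: 0.0601
grip_force: 39.8
```

```bash
python3 d.py 0.5467 0.0472 0.0734 -0.04
```

```text
[-0.0526  0.0002 -0.0009] turn -0.0049 ee [0.5488 0.0998 0.0724] yaw -0.045 w 0.0601 q [ 0.49  0.52 -0.93  1.79  0.47  1.07 -0.65] f [-0.1 -0.7 -2. ]
```

To row units: -0.005 rad / 4 = -0.0013.

Request:
{"method": "jog_arm", "body": {"moves": [[[-0.015,0,-0.001,-0.0013,0.055],[-0.03,0,-0.001,-0.0013,0.055],[-0.04,0,-0.001,-0.0013,0.055],[-0.045,0,-0.001,-0.0013,0.055],[-0.048,0,-0.001,-0.0013,0.055],[-0.048,0,-0.001,-0.0013,0.055]]]}}

```text
time: 6.5
ee_pos: [0.5466, 0.0534, 0.0736]
eef_rot: [0.721, 0.693, 0.0, 0.0]
ft_force: [-0.2, 0.3, -2.7]
width: 0.0601
grip_force: 39.8
```

```bash
python3 d.py 0.5467 0.0472 0.0734 -0.04
```

```text
[-0.0062  0.0003  0.0002] turn 0.0017 ee [0.5466 0.0534 0.0736] yaw -0.038 w 0.0601 q [ 0.58  0.5  -0.93  1.81  0.46  1.06 -0.56] f [-0.2  0.3 -2.7]
```

Request:
{"method": "jog_arm", "body": {"moves": [[[-0.002,0,0,0,0.055],[-0.004,0,0,0,0.055],[-0.005,0,0,0,0.055],[-0.005,0,0,0,0.055]]]}}

```text
time: 6.9
ee_pos: [0.5465, 0.052, 0.0741]
eef_rot: [0.72, 0.694, 0.002, -0.001]
ft_force: [0.6, 9.3, -2.8]
width: 0.06
grip_force: 39.6
```

```bash
python3 d.py 0.5467 0.0472 0.0734 -0.04
```

```text
[-0.0048  0.0003  0.0006] turn 0.0046 ee [0.5465 0.052  0.0741] yaw -0.035 w 0.06 q [ 0.59  0.5  -0.93  1.81  0.46  1.06 -0.55] f [ 0.6  9.3 -2.8]
```

Request:
{"method": "jog_arm", "body": {"moves": [[[-0.002,0,0,0,0.055],[-0.004,0,0,0,0.055],[-0.004,0,0,0,0.055]]]}}

```text
time: 7.2
ee_pos: [0.5465, 0.0517, 0.0745]
eef_rot: [0.719, 0.695, 0.004, -0.002]
ft_force: [0.7, 20.5, -3.1]
width: 0.0603
grip_force: 39.5
```

```bash
python3 d.py 0.5467 0.0472 0.0734 -0.04; python3 - <<'E'
from bench import r, viewer, close_job; from h import *
S=viewer.camera("scene")["img"][:,:,::-1]
cv2.imwrite("pics/p3.png",cv2.resize(S[170:255,190:340],None,fx=5,fy=5,interpolation=cv2.INTER_CUBIC))
E
```

```text
[-0.0045  0.0003  0.0011] turn 0.0069 ee [0.5465 0.0517 0.0745] yaw -0.033 w 0.0603 q [ 0.6   0.5  -0.94  1.81  0.45  1.06 -0.54] f [ 0.7 20.5 -3.1]
```

View pics/p3.png

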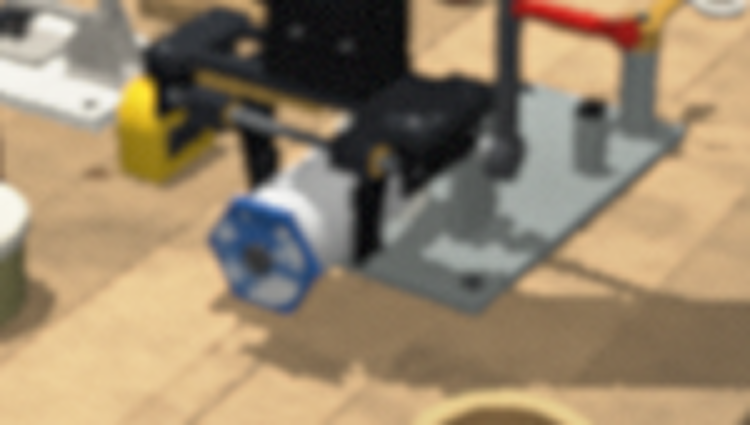

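Bowl is seated: its hex end is where expected, and the reaction force rose to 20 N with no further travel. I'll relax the push, release, and lift straight up.

Request:
{"method": "jog_arm", "body": {"moves": [[[0.006,0,0.002,0,0.055],[0.006,0,0.003,0,0.055],[0.006,0,0.003,0,0.087],[0.006,0,0.003,0,0.087],[0.006,0,0.003,0,0.087],[0.006,0,0.003,0,0.087],[0.006,0,-0.03,0,0.087],[0.006,0,-0.08,0,0.087],[0.006,0,-0.13,0,0.087],[0.006,0,-0.18,0,0.087],[0.006,0,-0.18,0,0.087],[0.006,0,-0.18,0,0.087]]]}}

```text
time: 8.45
ee_pos: [0.547, 0.0502, 0.2545]
eef_rot: [0.721, 0.693, 0.0, 0.001]
ft_force: [-0.4, 0.3, -0.5]
width: 0.087
grip_force: 0.0
```

```bash
python3 d.py 0.4422 -0.0637 0.25 -1.611
```

```text
[-0.1178 -0.1003  0.0044] turn 1.5723 ee [0.547  0.0502 0.2545] yaw -0.039 w 0.087 q [ 0.7   0.31 -1.04  1.61  0.28  1.38 -0.42] f [-0.4  0.3 -0.5]
```

To row units: -1.57 rad / 4 = -0.3925.

Request:
{"method": "jog_arm", "body": {"moves": [[[-0.04,-0.03,0,-0.0375,0.06],[-0.08,-0.06,0,-0.075,0.06],[-0.118,-0.1,0,-0.1125,0.06],[-0.118,-0.1,0,-0.15,0.06],[-0.118,-0.1,0,-0.1875,0.06],[-0.118,-0.1,0,-0.225,0.06],[-0.118,-0.1,0,-0.2625,0.06],[-0.118,-0.1,0,-0.3,0.06],[-0.118,-0.1,0,-0.3375,0.06],[-0.118,-0.1,0,-0.375,0.06],[-0.118,-0.1,0,-0.3925,0.06],[-0.118,-0.1,0,-0.3925,0.06]]]}}

```text
time: 9.65
ee_pos: [0.4412, -0.0639, 0.2522]
eef_rot: [0.017, 1.0, 0.0, -0.001]
ft_force: [0.1, -0.3, 0.7]
width: 0.0594
grip_force: 0.0
```

```bash
python3 d.py 0.4422 -0.0637 0.173 1.531;  python3 - <<'E'
from bench import r, viewer, close_job; from h import *
T=viewer.camera("top")["img"][:,:,::-1];S=viewer.camera("scene")["img"][:,:,::-1]
a=cv2.resize(T[155:225,200:300],(500,350),interpolation=cv2.INTER_CUBIC)
b=cv2.resize(S[130:240,220:350],(300,254),interpolation=cv2.INTER_CUBIC)
o=np.zeros((350,800,3),np.uint8);o[:,:500]=a;o[:254,500:]=b;cv2.imwrite("pics/p4.png",o)
E
```

```text
[-0.0012  0.0002  0.0792] turn 0.0062 ee [ 0.4412 -0.0639  0.2522] yaw 1.537 w 0.0594 q [ 1.13 -0.04 -1.04  1.85 -0.04  1.31  1.64] f [ 0.1 -0.3  0.7]
```

View pics/p4.png

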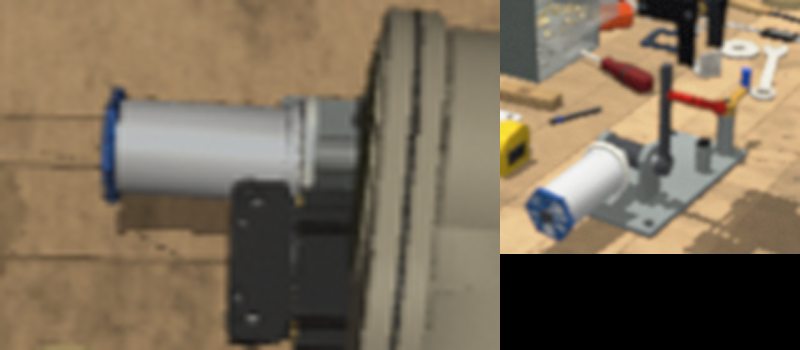

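The bowl is flush against the collar at (300,145) and the peg is level. The jaws are over the bar, so I'll grip it.

To row units: 0.006 rad / 4 = 0.0015.

Request:
{"method": "jog_arm", "body": {"moves": [[[-0.001,0,0.03,0.0015,0.06],[-0.001,0,0.06,0.0015,0.06],[-0.001,0,0.079,0.0015,0.06],[-0.001,0,0.079,0.0015,0.06],[-0.001,0,0.079,0.0015,0.01],[-0.001,0,0.079,0.0015,0.01],[-0.001,0,0.079,0.0015,0.01],[-0.001,0,0.079,0.0015,0.01],[-0.001,0,0.079,0.0015,0.01]]], "force": 25}}

```text
time: 10.65
ee_pos: [0.4433, -0.0638, 0.1749]
eef_rot: [0.023, 1.0, -0.0, 0.0]
ft_force: [0.4, 0.6, -0.6]
width: 0.0281
grip_force: 0.0
```

```bash
python3 d.py 0.4422 -0.0637 0.173 1.531
```

```text
[0.0011 0.     0.0019] turn -0.0053 ee [ 0.4433 -0.0638  0.1749] yaw 1.526 w 0.0281 q [ 1.1   0.08 -1.07  1.95  0.07  1.15  1.52] f [ 0.4  0.6 -0.6]
```

To row units: -0.005 rad / 4 = -0.0013.

Request:
{"method": "jog_arm", "body": {"moves": [[[0.001,0,0.002,-0.0013,0.01],[0.001,0,0.002,-0.0013,0.01],[0.001,0,0.002,-0.0013,0.01],[0.001,0,0.002,-0.0013,0.01],[0.001,0,0.002,-0.0013,0.01]]], "force": 30}}

```text
time: 11.15
ee_pos: [0.442, -0.0627, 0.1724]
eef_rot: [0.019, 1.0, 0.001, -0.0]
ft_force: [0.1, 6.0, -2.3]
width: 0.0132
grip_force: 30.0
```

```bash
python3 d.py 0.4422 -0.0637 0.173 1.531
```

```text
[-0.0003 -0.001  -0.0006] turn 0.0008 ee [ 0.442  -0.0627  0.1724] yaw 1.532 w 0.0132 q [ 1.1   0.08 -1.07  1.96  0.07  1.15  1.53] f [ 0.1  6.  -2.3]
```

Request:
{"method": "jog_arm", "body": {"moves": [[[0,-0.013,0.001,0,0.01],[0,-0.026,0.0034,0,0.01],[0,-0.038,0.0076,0,0.01],[0,-0.05,0.0134,0,0.01],[0,-0.061,0.0207,0,0.01],[0,-0.0707,0.0293,0,0.01],[0,-0.0793,0.0391,0,0.01],[0,-0.0793,0.0391,0,0.01]]]}}

```text
time: 11.95
ee_pos: [0.4383, -0.1428, 0.1323]
eef_rot: [0.02, 1.0, 0.001, -0.001]
ft_force: [-1.5, 4.0, -0.3]
width: 0.0131
grip_force: 30.0
```

```bash
python3 d.py 0.4422 -0.0637 0.173 1.531
```

```text
[-0.0006  0.0793 -0.0406] turn -0.0006 ee [ 0.4383 -0.1428  0.1323] yaw 1.53 w 0.0131 q [ 1.15  0.18 -0.99  1.97  0.17  1.08  1.62] f [-1.5  4.  -0.3]
```

Request:
{"method": "jog_arm", "body": {"moves": [[[0,-0.0073,0.011,0,0.01],[0,-0.0131,0.0226,0,0.01],[0,-0.0173,0.035,0,0.01],[0,-0.0198,0.0478,0,0.01],[0,-0.0207,0.058,0,0.01],[0,-0.0207,0.062,0,0.01],[0,-0.0207,0.062,0,0.01]]]}}

```text
time: 12.65
ee_pos: [0.4385, -0.1625, 0.0727]
eef_rot: [0.019, 1.0, 0.0, -0.0]
ft_force: [-8.9, 7.7, 21.2]
width: 0.0127
grip_force: 30.0
```

```bash
python3 d.py 0.4382 -0.1636 0.073 1.531
```

```text
[ 0.0003 -0.0011 -0.0003] turn 0.001 ee [ 0.4385 -0.1625  0.0727] yaw 1.532 w 0.0127 q [ 1.11  0.3  -0.93  2.01  0.29  0.97  1.56] f [-8.9  7.7 21.2]
```

The peg is upright against its stop. I'll release the bar and go to the cam post.

Request:
{"method": "jog_arm", "body": {"moves": [[[0,0,-0.001,0,0.01],[0,0,-0.001,0,0.045],[0,0,-0.001,0,0.045],[0,0,-0.001,0,0.045],[0,0,-0.001,0,0.045],[0,0,-0.04,0,0.045],[0,0,-0.08,0,0.045],[0,0,-0.12,0,0.045],[0,0,-0.14,0,0.045],[0,0,-0.14,0,0.045]]]}}

```text
time: 13.65
ee_pos: [0.4395, -0.1643, 0.2142]
eef_rot: [0.02, 1.0, -0.002, 0.002]
ft_force: [-0.3, 0.4, 0.2]
width: 0.0449
grip_force: 0.0
```

```bash
python3 d.py 0.4834 -0.3032 0.15 0.06
```

```text
[-0.0492 -0.1368  0.0649] turn 1.4704 ee [ 0.4395 -0.1643  0.2142] yaw 1.53 w 0.0449 q [ 1.24  0.08 -1.    1.86  0.07  1.23  1.74] f [-0.3  0.4  0.2]
```

To row units: 1.47 rad / 4 = 0.3675.

Request:
{"method": "jog_arm", "body": {"moves": [[[0,-0.05,0,0,0.045],[-0.02,-0.1,0,0.0375,0.045],[-0.049,-0.137,0,0.075,0.045],[-0.049,-0.137,0,0.1125,0.045],[-0.049,-0.137,0,0.15,0.045],[-0.049,-0.137,0,0.1875,0.045],[-0.049,-0.137,0,0.225,0.045],[-0.049,-0.137,0,0.2625,0.045],[-0.049,-0.137,0,0.3,0.045],[-0.049,-0.137,0,0.3375,0.045],[-0.049,-0.137,0,0.3675,0.045],[-0.049,-0.137,0,0.3675,0.045]]]}}

```text
time: 14.85
ee_pos: [0.4812, -0.3023, 0.2102]
eef_rot: [0.686, 0.728, -0.0, -0.001]
ft_force: [-0.7, -0.2, 0.1]
width: 0.0451
grip_force: 0.0
```

```bash
python3 d.py 0.4834 -0.3032 0.110 0.06;  python3 - <<'E'
from bench import r, viewer, close_job; from h import *
T=viewer.camera("top")["img"][:,:,::-1];S=viewer.camera("scene")["img"][:,:,::-1]
a=cv2.resize(T[150:250,250:380],(520,400),interpolation=cv2.INTER_CUBIC)
b=cv2.resize(S[110:240,240:350],(280,331),interpolation=cv2.INTER_CUBIC)
o=np.zeros((400,800,3),np.uint8);o[:,:520]=a;o[:331,520:]=b;cv2.imwrite("pics/p5.png",o)
E
```

```text
[-0.0011  0.0023  0.1002] turn -0.0008 ee [ 0.4812 -0.3023  0.2102] yaw 0.059 w 0.0451 q [ 1.05  0.3  -0.68  1.63  0.2   1.28  0.39] f [-0.7 -0.2  0.1]
```

View pics/p5.png

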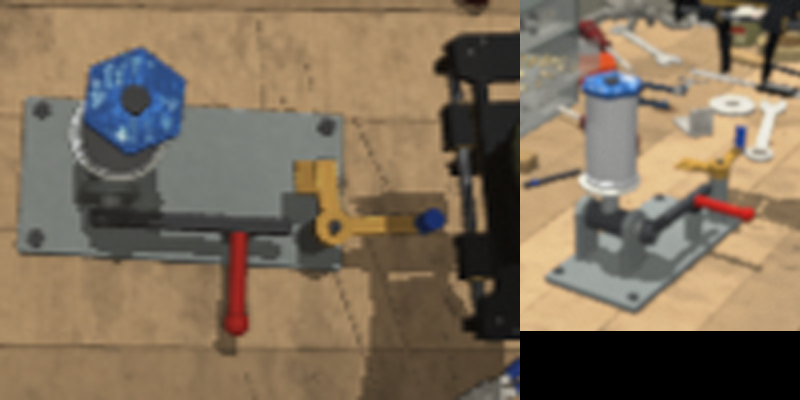

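The bowl stands upside down on the upright peg, the crank is down, and the cam post is unmoved at (430,220). I'll pinch the post.

Request:
{"method": "jog_arm", "body": {"moves": [[[-0.001,0.002,0.04,0,0.045],[-0.001,0.002,0.07,0,0.045],[-0.001,0.002,0.09,0,0.045],[-0.001,0.002,0.1,0,0.045],[-0.001,0.002,0.1,0,0.045],[-0.001,0.002,0.1,0,0.01],[-0.001,0.002,0.1,0,0.01],[-0.001,0.002,0.1,0,0.01],[-0.001,0.002,0.1,0,0.01],[-0.001,0.002,0.1,0,0.01],[-0.001,0.002,0.1,0,0.01]]], "force": 25}}

```text
time: 16.05
ee_pos: [0.4838, -0.3035, 0.1118]
eef_rot: [0.685, 0.728, -0.0, 0.0]
ft_force: [-0.1, -0.2, 2.8]
width: 0.0156
grip_force: 25.0
```

```bash
python3 d.py 0.4834 -0.3032 0.110 0.06
```

```text
[ 0.0003 -0.0004  0.0018] turn 0.001 ee [ 0.4838 -0.3035  0.1118] yaw 0.061 w 0.0156 q [ 1.02  0.4  -0.65  1.73  0.27  1.1   0.34] f [-0.1 -0.2  2.8]
```

To row units: -0.75 rad / 4 = -0.1875.

Request:
{"method": "jog_arm", "body": {"moves": [[[0.0008,0.0105,-0.001,-0.0375,0.01],[0.0031,0.0207,-0.001,-0.075,0.01],[0.007,0.0304,-0.001,-0.1125,0.01],[0.0122,0.0395,-0.001,-0.15,0.01],[0.0188,0.0477,-0.001,-0.1875,0.01],[0.0265,0.0548,-0.001,-0.225,0.01],[0.0265,0.0548,-0.001,-0.225,0.01]]]}}

```text
time: 16.75
ee_pos: [0.5378, -0.2725, 0.1122]
eef_rot: [0.298, 0.955, 0.001, 0.001]
ft_force: [4.1, -2.1, -4.4]
width: 0.0153
grip_force: 25.0
```

```bash
python3 d.py 0.5394 -0.2732 0.111 0.96
```

```text
[-0.0017  0.0003  0.0012] turn 0.0052 ee [ 0.5378 -0.2725  0.1122] yaw 0.965 w 0.0153 q [ 1.02  0.52 -0.81  1.64  0.41  1.16  1.08] f [ 4.1 -2.1 -4.4]
```

To row units: -0.62 rad / 4 = -0.155.

Request:
{"method": "jog_arm", "body": {"moves": [[[0.0008,0.0105,0,-0.0375,0.01],[0.0031,0.0207,0,-0.075,0.01],[0.007,0.0304,0,-0.1125,0.01],[0.0114,0.0384,0,-0.145,0.01],[0.013,0.041,0,-0.155,0.01],[0.013,0.041,0,-0.155,0.01],[0.013,0.041,0,-0.155,0.01]]], "force": 40}}

```text
time: 17.45
ee_pos: [0.5499, -0.2351, 0.1124]
eef_rot: [-0.001, 1.0, -0.001, 0.001]
ft_force: [5.7, -7.5, -6.5]
width: 0.0149
grip_force: 40.0
```

```bash
python3 d.py 0.5494 -0.2361 0.111 1.531
```

```text
[ 0.0005 -0.001   0.0014] turn 0.0427 ee [ 0.5499 -0.2351  0.1124] yaw 1.574 w 0.0149 q [ 1.05  0.56 -0.94  1.65  0.48  1.18  1.56] f [ 5.7 -7.5 -6.5]
```

Request:
{"method": "jog_arm", "body": {"moves": [[[0,0.002,0,0,0.01],[0,0.004,0,0,0.01],[0,0.004,0,0,0.01],[0,0.004,0,0,0.01]]]}}

```text
time: 17.85
ee_pos: [0.5499, -0.2345, 0.1126]
eef_rot: [-0.0, 1.0, -0.003, 0.001]
ft_force: [8.8, -15.9, -8.3]
width: 0.0149
grip_force: 40.0
```

```bash
python3 d.py 0.5494 -0.2361 0.111 1.531
```

```text
[ 0.0005 -0.0016  0.0016] turn 0.0398 ee [ 0.5499 -0.2345  0.1126] yaw 1.571 w 0.0149 q [ 1.04  0.56 -0.94  1.65  0.49  1.18  1.56] f [  8.8 -15.9  -8.3]
```

The cam is hard against its stop. I'll relax, release, retreat upward, and check with a picture.

Request:
{"method": "jog_arm", "body": {"moves": [[[0,-0.003,0,0,0.01],[0,-0.003,0,0,0.04],[0,-0.003,0,0,0.04],[0,-0.003,0,0,0.04],[0,-0.003,0,0,0.04],[0,-0.003,-0.04,0,0.04],[0,-0.003,-0.08,0,0.04],[0,-0.03,-0.12,0,0.04],[0,-0.07,-0.12,0,0.04],[0,-0.12,-0.12,0,0.04],[0,-0.15,-0.12,0,0.04],[0,-0.15,-0.12,0,0.04]]]}}

```text
time: 19.05
ee_pos: [0.5492, -0.384, 0.2313]
eef_rot: [-0.001, 1.0, -0.0, -0.001]
ft_force: [-0.8, -0.5, -0.9]
width: 0.0397
grip_force: 0.0
```

```bash
python3 - <<'E'
from bench import r, viewer, close_job; from h import *
T=viewer.camera("top")["img"][:,:,::-1];S=viewer.camera("scene")["img"][:,:,::-1]
a=cv2.resize(T[150:250,250:380],(520,400),interpolation=cv2.INTER_CUBIC)
b=cv2.resize(S[110:240,240:350],(280,331),interpolation=cv2.INTER_CUBIC)
o=np.zeros((400,800,3),np.uint8);o[:,:520]=a;o[:331,520:]=b;cv2.imwrite("pics/p6.png",o)
E
```

```text
(no output)
```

View pics/p6.png

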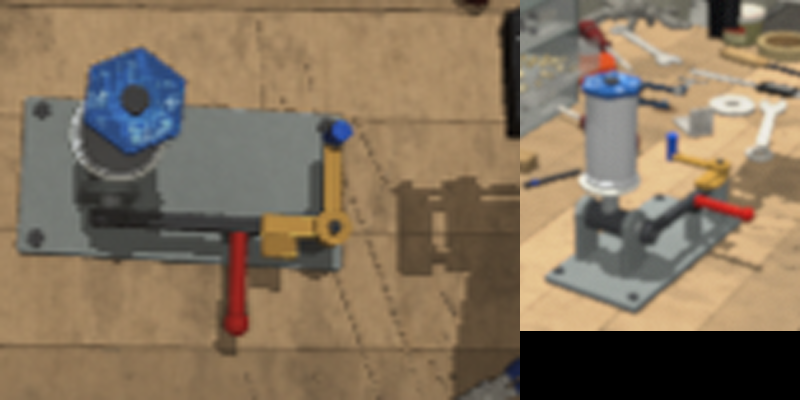

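The cam lever is a full quarter turn round, with its post at (340,130). The nose sits over the crank plate at (285,235), and the bowl is upright on the collar. Handing in.

```bash
python3 -c "
from bench import r, viewer, close_job; print(close_job())"
```

```text
the job is handed in; nothing more can be done
None
```

The bowl hangs upside down on the upright peg, seated against its collar, with the crank clamped by the fully turned cam lever; the job was handed in at about 19 s, and the robot never went near the three bystanders (no verdict came back).

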